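Stand the light shield up in the torch stand

ROBOT

A 6-joint arm with a two-finger parallel gripper is mounted at the origin on the work surface. World frame = base frame: x ahead of the robot, y to its left, z up, the work surface at z = 0. Lengths are in m, angles in rad, forces in N, time in s.
With the tool pointing down it reaches from about 0.35 to 0.775 m from the base axis. Payload 5.5 kg.
Tool frame: the origin (TCP) lies on the centre line of the jaws, within the pads' length; the fingertips stand 8 mm ahead of it and the grasp point (between the pads) lies 11 mm behind it; z points along the fingers, y is the direction in which the jaws open and shut (so a half turn about z gives the same grasp; the last joint's range is limited). The gripper opens to 85 mm and grips with 20 to 120 N. Pads are 22 mm wide; open, the fingers measure 114 mm over their backs; the gripper's body (76 mm by 85 mm) begins 54 mm behind the grasp point. The pads swing forward as they close: fully open they stand 13 mm farther back than shut.
Start: joints at [-1.311, 0.313, 0.046, 1.304, 0, 1.431], TCP at [0.224, -0.53, 0.239] pointing down, gripper open.
Joint ranges: [-2.76, 2.76], [-0.86, 1.69], [-1.03, 1.26], [-2.2, 2.34], [-1.47, 1.5], [-3.14, 3.14]. Speed limits (rad/s): [2.57, 2.57, 3.14, 3.14, 3.14, 3.14].

INTERFACE

Orientations are given as a unit quaternion [w, x, y, z].
In Python, from workcell import env gives the robot as it stands. The module is installed in compiled form; this text tells all that it offers.
- The arm moves only by the tool play_rows, never from a script. Its argument "steps" is a list of rows, each an object with "claw": the closure in counts, from 0 (fully open) to 255 (shut); "dp": the shift along the tool's x, y, z in m, a list of three; "angular": the turn, a rotation vector about the tool's x, y, z in degrees, a list of three. In form: [{"claw": claw, "dp": [dx, dy, dz], "angular": [wx, wy, wz]}, ...]. A call has exactly 8 rows; each row shifts and turns the commanded pose from where the row before left it, along the tool's axes as they then stand; what a row does not reach is not made up. A row lasts 1/12 s, in which the tool goes at most 41.7 mm and 7.16 degrees, less where a joint would pass 70% of its speed; a pose out of reach is approached as far as the arm can. A call is refused whole if a number of a shift passes 0.0417 or a number of a turn 7.16, either way. A call with a gripper value outside its range is refused whole. The fingers move at their own pace and stop on an object; "force" is the grip in N (left out, the last holds). Time passes only in rows, so rows that do not move let the fingers close, or fill a call up. It gives the time, the measured TCP pose, the force and the opening at its end, in the units of the state.
- env.get_state(): the state, without advancing time (a new reading comes with each control period).
- env.read_camera(name): name is "side" or "top"; returns (picture, depth): 480x640x3 uint8, red, green, blue; 480x640 float32, m along the optical axis (not along the pixel's ray), 0 where there is no reading.
- env.calibration(name): a dict with "fx", "fy", "cx", "cy" (pixels), "world_from_camera" (4x4, takes a point from camera to world coordinates). Camera axes: x right, y down, z forward; pixel columns grow to the right and rows downward; lengths in m; the calibration is good to about 2 mm. A picture is of the moment at which its call begins. calibration takes no time and is no camera call.
- env.hand_in(): hands the job in, once; it reports no verdict.
The state is a dict: "clock": time; "joint_pos": joint angles; "qvel": joint speeds; "tau": joint torques, N m; "tcp_pos": TCP position; "orientation": TCP orientation; "wrist_force": force on the tool from outside, world axes, zero at the start; "ft_torque": the same for the moment, N m; "finger_gap": finger opening in m.
Only numpy, scipy, OpenCV 4.12 (cv2) and the standard library are available. Lean on these libraries where they do the work, as an engineer would, in place of code of your own. Each camera call takes 0.05 s, during which the arm holds its last target. There are 200 camera calls.

TASK

Take the larger white panel out of its rack and set its lower edge into the slot of the torch stand with the panel leaning towards the open side, away from the torch, and let go so that it stays leaning on the slot's lip. Then push it upright, beneath the two ears, until it rests back against both posts. Leave the smaller panel and the other things on the table where they are.

Things in the scene. Friction and masses are not known exactly. Their poses are not given: they have to be found in the camera images.
- panel: The light shield: plain white rigid rectangular plastic panel, 150 mm long, 8 mm thick, 120 mm high, about 0.19 kg. Origin: centre of its underside; x along its length, y through its thickness, z up. Along the lower edge it is stepped down on both faces to a tongue 4 mm thick, 10 mm high. It starts standing upright in the slot of a rack. It is the same front and back.
- panel_top (a point): Centre of the panel's top edge face, 120 mm above its origin along its z.
- holder: Fixed torch stand: black base plate 270 x 190 x 10 mm, aluminium shield holder on its front, torch lying behind, lens towards the holder. Origin: on the table under the slot's middle; x level from slot to torch (roughly towards the robot), y along the slot, z up. Plate from x = -50 to +220 mm. The torch begins at x = 53 mm, no higher than 97 mm.
- slot (a point): Middle of the slot's floor, 10 mm above the holder's origin, same axes. Slot 18 mm wide (x = -9 to +9 mm), 164 mm long (ends closed), 22 mm deep: lip on the -x side 14 mm thick, wall on the +x side, tops 32 mm above the table. A panel let go with its lower edge on the floor stays leaning to -x on the lip, 25 to 30 degrees from upright.
- ears (a point): Midway between the two ears, at the height of their undersides: 138 mm above the table, x = y = 0 in the holder's axes. Posts behind the slot, 20 mm wide at y = +-72 mm, front faces at x = +17 mm; each bears an ear 10 mm thick reaching forward to x = -10 mm, at |y| = 62 to 82 mm; open between them.
- post (a point): Front face of the +y post, x = +17, y = +72, z = 120 mm in the holder's axes. The ears stop the panel going straight down upright: its foot goes in with the top leaning to -x, then it swings up under them (8 mm to spare). Pushed past upright, it rests on the posts by its own weight, leaning back 3 to 9 degrees; it can also balance bolt upright short of them, which will not do.
- rack: Fixed grey rack that the panel starts in: 170 x 60 mm, 30 mm high. Origin: centre of its underside; x along its slot, z up. The slot is 12 mm wide, open at its ends, its floor 10 mm above the table and 20 mm deep. An identical rack holds the small panel; they stand on the robot's left and right, in either order.
- small_panel: Smaller white panel, 100 x 8 x 75 mm, standing in the other rack; leave it. Origin: centre of its underside, axes as the panel's.
- phone: Black phone lying flat, 75 x 155 x 9 mm, beyond the torch stand's open side; leave it. Origin: centre of its underside, y along its length.
- case: Grey closed case, 50 x 140 x 24 mm, lying beyond the torch stand's open side; leave it. Origin: centre of its underside, y along its length.
- beaker: Clear glass beaker, 70 mm wide, 90 mm high, on the far right; leave it. Origin: centre of its underside.
- spare_torch: Loose torch with black grip, lying on the far left, 195 mm long, 56 mm high; leave it. Origin: under its middle, x along it.
There are look-alikes about, which are no part of the job. Leave any brown or orange look-alike of the panel alone.

How it is judged:
By the outcome, as a careful person would: the job done as asked, in the order asked, and still so for the second after the job is handed in, with the robot touching nothing.
It also fails if it takes over 67 s, if anything falls off the work surface, if the arm or the gripper's body presses on something with over 40 N, if the wrist force passes 120 N, or if a joint passes its speed limit or range.

## Working session

There is one attempt and no reset: what is moved stays moved. The work goes in short steps, Python scripts to look and compute and a tool call to move; the robot and the scene stay as the last step left them, time stands still between calls to the robot, and variables do not carry over. Pictures are saved under pics/ and viewed, about 8 in all and at most 12, crops included, and the job is handed in when it is done.

Besides the shell and the picture viewer there is one more tool, called as name(argument=value, ...), one argument or row to a line, values as JSON. play_rows: Moves the arm, as the interface text tells. Its arguments: {"type":"object","properties":{"steps":{"type":"array","items":{"type":"object","properties":{"claw":{"type":"number"},"dp":{"type":"array","items":{"type":"number"}},"angular":{"type":"array","items":{"type":"number"}}}}},"force":{"type":"number"}},"required":["steps"]}

```bash
mkdir -p pics
cat > h.py <<'E'
import numpy as np, cv2
from workcell import env
def snap(name,tag):
    im,d=env.read_camera(name); c=env.calibration(name)
    np.savez(f'pics/{tag}.npz',im=im,d=d,T=c['world_from_camera'],k=[c['fx'],c['fy'],c['cx'],c['cy']])
    cv2.imwrite(f'pics/{tag}.png',im[:,:,::-1]); return im,d
def world(tag):
    z=np.load(f'pics/{tag}.npz'); d=z['d']; fx,fy,cx,cy=z['k']; v,u=np.mgrid[:480,:640]
    P=np.stack([(u-cx)/fx*d,(v-cy)/fy*d,d],-1)@z['T'][:3,:3].T+z['T'][:3,3]
    P[d==0]=np.nan
    return z['im'],P
E
python3 - <<'E'
from h import *
snap('top','top0'); snap('side','side0')
a=cv2.imread('pics/top0.png')
for t in('top0','side0'):
    z=np.load(f'pics/{t}.npz'); print(z['T'].round(3),z['k'])
print(env.get_state())
E
```

```text
[[-0.011 -0.99   0.142  0.414]
 [-1.     0.011 -0.004  0.061]
 [ 0.003 -0.142 -0.99   1.171]
 [ 0.     0.     0.     1.   ]] [465.14744642 465.14744642 312.80383523 239.47986838]
[[-0.962 -0.213  0.169  0.39 ]
 [-0.272  0.742 -0.613  0.793]
 [ 0.005 -0.635 -0.772  1.021]
 [ 0.     0.     0.     1.   ]] [459.37354363 459.37354363 314.75825194 242.18179128]
{'clock': 0.1, 'joint_pos': array([-1.31061929e+00,  3.13903423e-01,  4.51094320e-02,  1.30358063e+00,
       -2.91338586e-06,  1.43119834e+00]), 'qvel': array([-0.0010897 , -0.00125833,  0.00222998, -0.00077712,  0.00070314,
        0.00018974]), 'tau': array([ 2.34693834e-03, -4.81726635e+01,  2.99244171e+01,  1.27464309e-02,
       -7.47637591e-05,  1.73295490e-05]), 'tcp_pos': array([ 0.22367716, -0.52924846,  0.23851735]), 'orientation': array([-7.87627613e-04,  9.80088613e-01,  1.98559028e-01, -4.90026565e-05]), 'wrist_force': array([ 0.18854323,  0.45693928, -0.38164018]), 'ft_torque': array([-0.05550497,  0.02844741, -0.01854621]), 'finger_gap': 0.08554404448708307}
```

View pics/top0.png

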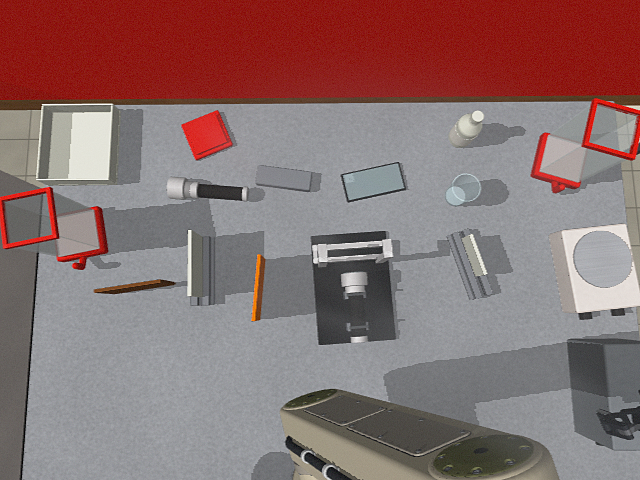

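View pics/side0.png

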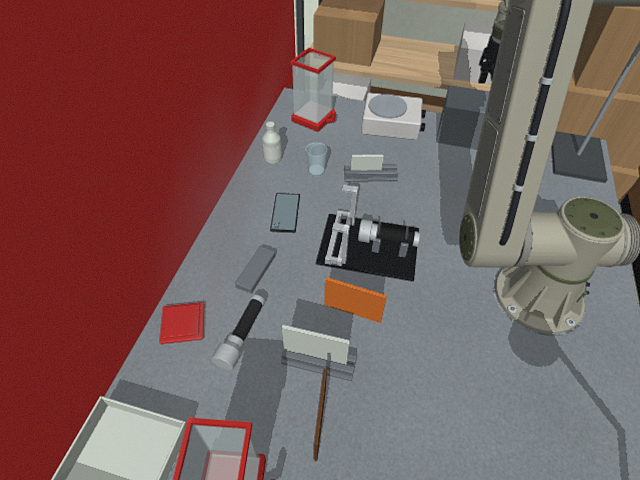

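The top view shows the large panel in its rack at about px (195,267). Orange (258,287) and brown (135,286) look-alikes stand nearby. The holder with its ears is at (352,250), the small panel at (478,258). Now I'll measure the poses.

Run:
```python
from h import *
im,P=world('top0'); S,Q=world('side0')
def rect(m,P,lab):
    p=P[m]; c,wh,a=cv2.minAreaRect((p[:,:2]*1000).astype(np.float32)); print(lab,m.sum(),np.round(c,1),np.round(wh,1),round(a,1),'z',np.nanpercentile(p[:,2],[2,50,98]).round(4))
v,u=np.mgrid[:480,:640]
def box(u0,u1,v0,v1): return (u>u0)&(u<u1)&(v>v0)&(v<v1)
for im_,P_,b,l in((im,P,box(175,225,220,315),'T panel'),(S,Q,box(270,365,315,390),'S panel')):
    w=(im_.min(-1)>180)&b&np.isfinite(P_[...,0]); rect(w&(P_[...,2]>.05),P_,l)
    rect(w&(P_[...,2]>.118),P_,l+' top')
    rect(b&(P_[...,2]>.118),P_,l+' topany')
    g=b&(P_[...,2]>.024)&(P_[...,2]<.036); rect(g,P_,l+' rack')
# holder
for P_,b,l in((P,box(300,405,225,350),'T'),(Q,box(310,425,175,285),'S')):
    z=P_[...,2]
    rect(b&(z>.138)&(z<.155),P_,l+' ears'); rect(b&(z>.004)&(z<.016),P_,l+' plate'); rect(b&(z>.028)&(z<.036),P_,l+' lips')
    hist=np.histogram(z[b&np.isfinite(z)],np.arange(0,.2,.01)); print(hist[0])
big=cv2.resize(im[220:350,170:410],None,fx=3.3,fy=3.3,interpolation=cv2.INTER_CUBIC); cv2.imwrite('pics/c1.png',big[:,:,::-1])
sb=cv2.resize(S[170:400,260:430],None,fx=2.6,fy=2.6,interpolation=cv2.INTER_CUBIC); cv2.imwrite('pics/c2.png',sb[:,:,::-1])
```

```text
T panel 210 [514.4 335.1] [146.4   8.2] 1.2 z [0.1289 0.1325 0.1368]
T panel top 210 [514.4 335.1] [146.4   8.2] 1.2 z [0.1289 0.1325 0.1368]
T panel topany 342 [514.5 334.3] [150.    9.5] 1.1 z [0.119  0.1314 0.1364]
T panel rack 596 [504.5 333.1] [168.7  42.4] 0.7 z [0.0246 0.0322 0.0357]
S panel 211 [514.8 333.6] [147.5   9.8] 1.3 z [0.1277 0.1305 0.1339]
S panel top 211 [514.8 333.6] [147.5   9.8] 1.3 z [0.1277 0.1305 0.1339]
S panel topany 490 [513.7 386.8] [149.5 116.2] 1.3 z [0.1185 0.1281 0.1334]
S panel rack 736 [505.2 335.6] [170.8  45.5] 3.3 z [0.0248 0.0302 0.0348]
T ears 351 [535.3 -35.8] [ 41.2 164.3] 3.6 z [0.1425 0.1502 0.1536]
T plate 6662 [461.8 -43.8] [262. 306.] 89.4 z [0.0042 0.0117 0.0156]
T lips 540 [463.  -33.1] [211.9 171.5] 3.6 z [0.0291 0.0338 0.0359]
[4649 5030   70  656   20   19   84  220  719  330   42   16   10   13
  154  195    0    0    0]
S ears 247 [536.6 -37.8] [ 41.2 171.3] 3.8 z [0.1396 0.1481 0.1519]
S plate 3914 [ 466.3 -124.4] [364.5 425.7] 15.8 z [0.0042 0.0104 0.015 ]
S lips 376 [463.8 -40.1] [213.1 188.6] 3.4 z [0.0285 0.0325 0.0358]
[5566 2294  159  380   60   92  175  252  458  174   43   79   72   41
  195   44    0    0    0]
```

View pics/c1.png

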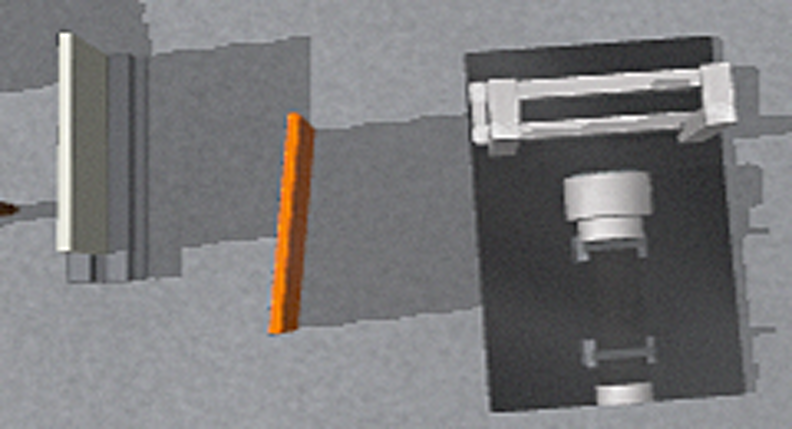

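Run:
```python
from h import *
v,u=np.mgrid[:480,:640]
def box(u0,u1,v0,v1): return (u>u0)&(u<u1)&(v>v0)&(v<v1)
a=np.radians(3.6)
for t,bb in(('top0',box(300,405,225,350)),('side0',box(310,425,175,285))):
    im,P=world(t); z=P[...,2]; mx=im.max(-1)
    m=(bb&(mx<75)&(z>0)&(z<.02)).astype(np.uint8); m=cv2.morphologyEx(m,cv2.MORPH_OPEN,np.ones((3,3)))>0
    # plane z=.01 intersection instead of noisy depth
    p=P[m]; o=np.load(f'pics/{t}.npz')['T'][:3,3]; k=(o[2]-.01)/(o[2]-p[:,2]); p=o+(p-o)*k[:,None]
    c,wh,an=cv2.minAreaRect((p[:,:2]*1000).astype(np.float32)); print(t,'plate',np.round(c,1),np.round(wh,1),round(an,2))
    # coordinates relative to guess origin in holder axes
    R=np.array([[-np.cos(a),-np.sin(a)],[np.sin(a),-np.cos(a)]]); g=np.array([.546,-.036])
    def prof(lo,hi,name):
        q=P[bb&(z>lo)&(z<hi)][:,:2]; q=(q-g)@R.T*1000; q=q[(q[:,0]<45)]
        print(name,'x',np.histogram(q[:,0],np.arange(-40,48,4))[0]); print('  y',np.percentile(q[:,1],[1,50,99]).round(1))
    prof(.028,.036,'lips(-40..)'); prof(.142,.155,'ears')
    q=P[bb&(z>.142)&(z<.155)][:,:2]; q=(q-g)@R.T*1000
    for s in(1,-1):
        w=q[q[:,1]*s>0]; print('ear',s,np.percentile(w,[3,97],axis=0).round(1).tolist())
```

```text
top0 plate [461.2 -40.9] [269.2 188.8] 3.53
lips(-40..) x [ 0  0  0  0 57 79 77 74  4  6  4  5 55 64 69 30  1  8  0  0  0]
  y [-93.3  -6.5  75.1]
ears x [ 0  0  0  0  0  0  0 16 34 30 33 35 36 30 31 36 33 31  0  0  0]
  y [-82.6  61.1  80.7]
ear 1 [[-8.8, 61.1], [30.7, 80.4]]
ear -1 [[-8.2, -82.4], [30.0, -63.4]]
side0 plate [461.6 -39.7] [268.4 196.6] 3.59
lips(-40..) x [ 0  0  0  4 57 56 55 36 11  9 10 10 39 28 17  8  3  4  0  0  0]
  y [-93.4 -27.9  91.5]
ears x [ 0  0  0  0  0  0  0 18 22 22 21 21 22 22 21 21 19 12  0  0  0]
  y [-83.9 -63.7  80.2]
ear 1 [[-10.3, 59.6], [28.6, 80.2]]
ear -1 [[-10.0, -83.8], [28.1, -63.2]]
```

play_rows(
  steps=[
    {"claw": 0,"dp": [0,0,0],"angular": [0,0,-6.6]},
    {"claw": 0,"dp": [0,0,0],"angular": [0,0,-6.6]},
    {"claw": 0,"dp": [0,0,0],"angular": [0,0,-6.6]},
    {"claw": 0,"dp": [0,0,0],"angular": [0,0,-6.6]},
    {"claw": 0,"dp": [0,0,0],"angular": [0,0,-6.6]},
    {"claw": 0,"dp": [0,0,0],"angular": [0,0,-6.6]},
    {"claw": 0,"dp": [0,0,0],"angular": [0,0,-6.6]},
    {"claw": 0,"dp": [0,0,0],"angular": [0,0,-6.6]},
  ],
)

```text
clock: 0.77
tcp_pos: [0.2237, -0.5294, 0.2387]
orientation: [-0.001, 0.788, 0.616, 0.0]
wrist_force: [-0.2, -0.4, -0.6]
finger_gap: 0.0855
```

play_rows(
  steps=[
    {"claw": 0,"dp": [0,0,0],"angular": [0,0,-6.6]},
    {"claw": 0,"dp": [0,0,0],"angular": [0,0,-6.6]},
    {"claw": 0,"dp": [0,0,0],"angular": [0,0,-6.6]},
    {"claw": 0,"dp": [0,0,0],"angular": [0,0,-6.6]},
    {"claw": 0,"dp": [0,0,0],"angular": [0,0,-6.6]},
    {"claw": 0,"dp": [0,0,0],"angular": [0,0,-6.6]},
    {"claw": 0,"dp": [0,0,0],"angular": [0,0,-6.6]},
    {"claw": 0,"dp": [0,0,0],"angular": [0,0,-6.6]},
  ],
)

```text
clock: 1.43
tcp_pos: [0.2237, -0.5294, 0.2388]
orientation: [-0.0, 0.432, 0.902, 0.0]
wrist_force: [0.2, -0.0, -0.6]
finger_gap: 0.0855
```

play_rows(
  steps=[
    {"claw": 0,"dp": [0,0,0],"angular": [0,0,-6.6]},
    {"claw": 0,"dp": [0,0,0],"angular": [0,0,-6.6]},
    {"claw": 0,"dp": [0,0,0],"angular": [0,0,-6.6]},
    {"claw": 0,"dp": [0,0,0],"angular": [0,0,-6.6]},
    {"claw": 0,"dp": [0,0,0],"angular": [0,0,-6.6]},
    {"claw": 0,"dp": [0,0,0],"angular": [0,0,-6.6]},
    {"claw": 0,"dp": [0,0,0],"angular": [0,0,-6.6]},
    {"claw": 0,"dp": [0,0,0],"angular": [0,0,-6.5]},
  ],
)

```text
clock: 2.1
tcp_pos: [0.2237, -0.5294, 0.2387]
orientation: [-0.0, -0.013, 1.0, 0.001]
wrist_force: [0.4, -0.5, -0.1]
finger_gap: 0.0854
```

play_rows(
  steps=[
    {"claw": 0,"dp": [-0.03,0.01,0]},
    {"claw": 0,"dp": [-0.039,0.01,0]},
    {"claw": 0,"dp": [-0.039,0.01,0]},
    {"claw": 0,"dp": [-0.039,0.01,0]},
    {"claw": 0,"dp": [-0.039,0.01,0]},
    {"claw": 0,"dp": [-0.039,0.01,0]},
    {"claw": 0,"dp": [-0.039,0.01,0]},
    {"claw": 0,"dp": [-0.03,0.026,0]},
  ],
)

```text
invalid input at $.steps[0]: expected keys claw, dp, angular
```

play_rows(
  steps=[
    {"claw": 0,"dp": [-0.019,0.03,0]},
    {"claw": 0,"dp": [0,0.04,0]},
    {"claw": 0,"dp": [0,0.04,0]},
    {"claw": 0,"dp": [0,0.04,0]},
    {"claw": 0,"dp": [0,0.04,0]},
    {"claw": 0,"dp": [0,0.04,0]},
    {"claw": 0,"dp": [0,0.04,0]},
    {"claw": 0,"dp": [0,0.04,0]},
  ],
)

```text
invalid input at $.steps[0]: expected keys claw, dp, angular
```

play_rows(
  steps=[
    {"claw": 0,"dp": [0,0.04,0]},
    {"claw": 0,"dp": [0,0.04,0]},
    {"claw": 0,"dp": [0,0.04,0]},
    {"claw": 0,"dp": [0,0.04,0]},
    {"claw": 0,"dp": [0,0.04,0]},
    {"claw": 0,"dp": [0,0.04,0]},
    {"claw": 0,"dp": [0,0.04,0]},
    {"claw": 0,"dp": [0,0.04,0]},
  ],
)

```text
invalid input at $.steps[0]: expected keys claw, dp, angular
```

play_rows(
  steps=[
    {"claw": 0,"dp": [-0.03,0.01,0],"angular": [0,0,0]},
    {"claw": 0,"dp": [-0.039,0.01,0],"angular": [0,0,0]},
    {"claw": 0,"dp": [-0.039,0.01,0],"angular": [0,0,0]},
    {"claw": 0,"dp": [-0.039,0.01,0],"angular": [0,0,0]},
    {"claw": 0,"dp": [-0.039,0.01,0],"angular": [0,0,0]},
    {"claw": 0,"dp": [-0.039,0.01,0],"angular": [0,0,0]},
    {"claw": 0,"dp": [-0.039,0.01,0],"angular": [0,0,0]},
    {"claw": 0,"dp": [-0.03,0.026,0],"angular": [0,0,0]},
  ],
)

```text
clock: 2.77
tcp_pos: [0.5182, -0.4283, 0.2377]
orientation: [-0.0, -0.01, 1.0, -0.0]
wrist_force: [0.5, 0.3, -1.2]
finger_gap: 0.0854
```

play_rows(
  steps=[
    {"claw": 0,"dp": [-0.019,0.03,0],"angular": [0,0,0]},
    {"claw": 0,"dp": [0,0.04,0],"angular": [0,0,0]},
    {"claw": 0,"dp": [0,0.04,0],"angular": [0,0,0]},
    {"claw": 0,"dp": [0,0.04,0],"angular": [0,0,0]},
    {"claw": 0,"dp": [0,0.04,0],"angular": [0,0,0]},
    {"claw": 0,"dp": [0,0.04,0],"angular": [0,0,0]},
    {"claw": 0,"dp": [0,0.04,0],"angular": [0,0,0]},
    {"claw": 0,"dp": [0,0.04,0],"angular": [0,0,0]},
  ],
)

```text
clock: 3.43
tcp_pos: [0.5275, -0.1152, 0.2389]
orientation: [-0.0, -0.01, 1.0, 0.0]
wrist_force: [1.0, -0.3, 1.3]
finger_gap: 0.0854
```

play_rows(
  steps=[
    {"claw": 0,"dp": [0,0.04,0],"angular": [0,0,0]},
    {"claw": 0,"dp": [0,0.04,0],"angular": [0,0,0]},
    {"claw": 0,"dp": [0,0.04,0],"angular": [0,0,0]},
    {"claw": 0,"dp": [0,0.04,0],"angular": [0,0,0]},
    {"claw": 0,"dp": [0,0.04,0],"angular": [0,0,0]},
    {"claw": 0,"dp": [0,0.04,0],"angular": [0,0,0]},
    {"claw": 0,"dp": [0,0.04,0],"angular": [0,0,0]},
    {"claw": 0,"dp": [0,0.04,0],"angular": [0,0,0]},
  ],
)

```text
clock: 4.1
tcp_pos: [0.5207, 0.2046, 0.239]
orientation: [-0.0, -0.011, 1.0, -0.0]
wrist_force: [0.8, -0.3, -0.0]
finger_gap: 0.0851
```

play_rows(
  steps=[
    {"claw": 0,"dp": [0.001,0.035,0],"angular": [0,0,0]},
    {"claw": 0,"dp": [0.001,0.03,0],"angular": [0,0,0]},
    {"claw": 0,"dp": [0.001,0.025,0],"angular": [0,0,0]},
    {"claw": 0,"dp": [0,0.02,0],"angular": [0,0,0]},
    {"claw": 0,"dp": [0,0.012,0],"angular": [0,0,0]},
    {"claw": 0,"dp": [0,0.004,0],"angular": [0,0,0]},
    {"claw": 0,"dp": [0,0,0],"angular": [0,0,0]},
    {"claw": 0,"dp": [0,0,0],"angular": [0,0,0]},
  ],
)

```text
clock: 4.77
tcp_pos: [0.5158, 0.3278, 0.239]
orientation: [-0.0, -0.01, 1.0, -0.0]
wrist_force: [0.1, -0.5, 0.4]
finger_gap: 0.0856
```

Run:
```python
from h import *
S,d=snap('side','s1'); s=env.get_state(); print(s['tcp_pos'],s['orientation'],s['joint_pos'])
```

```text
[0.5159493  0.32751588 0.23914829] [-1.59483240e-04 -9.95498120e-03  9.99950375e-01 -3.47805504e-04] [ 4.34562220e-01  3.85553460e-01  1.49309299e-01  1.33512937e+00
 -5.02438886e-04  4.14652072e-01]
```

play_rows(
  steps=[
    {"claw": 0,"dp": [0.001,0.004,0.01],"angular": [0,0,0]},
    {"claw": 0,"dp": [0,0.003,0.02],"angular": [0,0,0]},
    {"claw": 0,"dp": [0,0,0.025],"angular": [0,0,0]},
    {"claw": 0,"dp": [0,0,0.025],"angular": [0,0,0]},
    {"claw": 0,"dp": [0,0,0.022],"angular": [0,0,0]},
    {"claw": 0,"dp": [0,0,0.018],"angular": [0,0,0]},
    {"claw": 0,"dp": [0,0,0.012],"angular": [0,0,0]},
    {"claw": 0,"dp": [0,0,0],"angular": [0,0,0]},
  ],
)

```text
clock: 5.48
tcp_pos: [0.5126, 0.3337, 0.1035]
orientation: [-0.003, -0.01, 1.0, -0.001]
wrist_force: [0.2, 0.0, -0.4]
finger_gap: 0.0854
```

play_rows(
  force=45,
  steps=[
    {"claw": 200,"dp": [0,0,0],"angular": [0,0,0]},
    {"claw": 255,"dp": [0,0,0],"angular": [0,0,0]},
    {"claw": 255,"dp": [0,0,0],"angular": [0,0,0]},
    {"claw": 255,"dp": [0,0,0],"angular": [0,0,0]},
    {"claw": 255,"dp": [0,0,0],"angular": [0,0,0]},
    {"claw": 255,"dp": [0,0,0],"angular": [0,0,0]},
    {"claw": 255,"dp": [0,0,0],"angular": [0,0,0]},
    {"claw": 255,"dp": [0,0,0],"angular": [0,0,0]},
  ],
)

```text
clock: 6.15
tcp_pos: [0.515, 0.3356, 0.1079]
orientation: [0.001, -0.011, 1.0, -0.0]
wrist_force: [-0.1, -0.5, 3.3]
finger_gap: 0.0073
```

play_rows(
  steps=[
    {"claw": 255,"dp": [0,0,-0.006],"angular": [0,0,0]},
    {"claw": 255,"dp": [0,0,-0.015],"angular": [0,0,0]},
    {"claw": 255,"dp": [0,0,-0.025],"angular": [0,0,0]},
    {"claw": 255,"dp": [0,0,-0.03],"angular": [0,0,0]},
    {"claw": 255,"dp": [0,0,-0.03],"angular": [0,0,0]},
    {"claw": 255,"dp": [0,0,-0.03],"angular": [0,0,0]},
    {"claw": 255,"dp": [0,0,-0.024],"angular": [0,0,0]},
    {"claw": 255,"dp": [0,0,-0.01],"angular": [0,0,0]},
  ],
)

```text
clock: 6.82
tcp_pos: [0.5155, 0.3362, 0.2812]
orientation: [0.002, -0.011, 1.0, 0.001]
wrist_force: [1.1, 1.5, -2.8]
finger_gap: 0.0071
```

Run:
```python
from h import *
S,d=snap('side','s2'); snap('top','t2'); s=env.get_state(); print(s['tcp_pos'],s['orientation'],s['wrist_force'])
cv2.imwrite('pics/s2c.png',S[150:430,180:460,::-1].repeat(2,0).repeat(2,1))
```

```text
[0.5154344  0.33616069 0.27904337] [ 1.58072297e-03 -1.05856574e-02  9.99942394e-01  8.08832188e-04] [-0.2469024  -0.06328077 -2.72364136]
```

View pics/s2c.png

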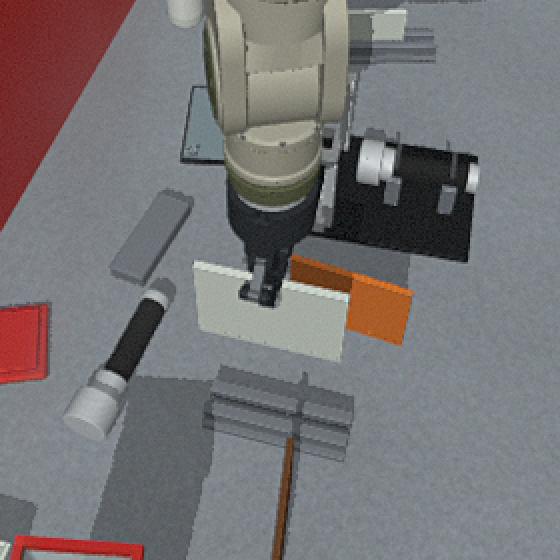

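The panel is gripped near the middle of its top edge, level and clear of the rack. Next I turn it in line with the slot.

play_rows(
  steps=[
    {"claw": 255,"dp": [0,0,0],"angular": [0,0,3]},
    {"claw": 255,"dp": [0,0,0],"angular": [0,0,6]},
    {"claw": 255,"dp": [0,0,0],"angular": [0,0,6]},
    {"claw": 255,"dp": [0,0,0],"angular": [0,0,6]},
    {"claw": 255,"dp": [0,0,0],"angular": [0,0,6]},
    {"claw": 255,"dp": [0,0,0],"angular": [0,0,6]},
    {"claw": 255,"dp": [0,0,0],"angular": [0,0,6]},
    {"claw": 255,"dp": [0,0,0],"angular": [0,0,6]},
  ],
)

```text
clock: 7.58
tcp_pos: [0.5137, 0.3352, 0.2741]
orientation: [-0.002, 0.375, 0.927, -0.002]
wrist_force: [-0.4, -0.4, -3.1]
finger_gap: 0.0075
```

play_rows(
  steps=[
    {"claw": 255,"dp": [0,0,0],"angular": [0,0,6]},
    {"claw": 255,"dp": [0,0,0],"angular": [0,0,6]},
    {"claw": 255,"dp": [0,0,0],"angular": [0,0,6]},
    {"claw": 255,"dp": [0,0,0],"angular": [0,0,6]},
    {"claw": 255,"dp": [0,0,0],"angular": [0,0,6]},
    {"claw": 255,"dp": [0,0,0],"angular": [0,0,6]},
    {"claw": 255,"dp": [0,0,0],"angular": [0,0,4.6]},
    {"claw": 255,"dp": [0,0,0],"angular": [0,0,2]},
  ],
)

```text
clock: 8.25
tcp_pos: [0.5136, 0.3352, 0.2741]
orientation: [-0.001, 0.686, 0.728, -0.002]
wrist_force: [-0.1, -0.1, -1.1]
finger_gap: 0.0073
```

play_rows(
  steps=[
    {"claw": 255,"dp": [-0.01,0.003,0],"angular": [0,0,0]},
    {"claw": 255,"dp": [-0.025,0.007,0],"angular": [0,0,0]},
    {"claw": 255,"dp": [-0.033,0.009,0],"angular": [0,0,0]},
    {"claw": 255,"dp": [-0.033,0.009,0],"angular": [0,0,0]},
    {"claw": 255,"dp": [-0.033,0.009,0],"angular": [0,0,0]},
    {"claw": 255,"dp": [-0.033,0.009,0],"angular": [0,0,0]},
    {"claw": 255,"dp": [-0.033,0.009,0],"angular": [0,0,0]},
    {"claw": 255,"dp": [-0.033,0.009,0],"angular": [0,0,0]},
  ],
)

```text
clock: 8.92
tcp_pos: [0.5927, 0.1047, 0.2754]
orientation: [-0.001, 0.684, 0.729, -0.001]
wrist_force: [0.6, 0.6, -2.7]
finger_gap: 0.0074
```

play_rows(
  steps=[
    {"claw": 255,"dp": [-0.033,0.009,0],"angular": [0,0,0]},
    {"claw": 255,"dp": [-0.033,0.009,0],"angular": [0,0,0]},
    {"claw": 255,"dp": [-0.033,0.009,0],"angular": [0,0,0]},
    {"claw": 255,"dp": [-0.025,0.007,0],"angular": [0,0,0]},
    {"claw": 255,"dp": [-0.013,0.003,0],"angular": [2,0,0]},
    {"claw": 255,"dp": [-0.002,0,0],"angular": [6,0,0]},
    {"claw": 255,"dp": [0,0,0],"angular": [6,0,0]},
    {"claw": 255,"dp": [0,0,0],"angular": [6,0,0]},
  ],
)

```text
clock: 9.58
tcp_pos: [0.6385, -0.031, 0.2767]
orientation: [-0.115, 0.675, 0.718, -0.122]
wrist_force: [1.7, 0.4, -1.7]
finger_gap: 0.0076
```

```bash
cat >> h.py <<'E'
from scipy.spatial.transform import Rotation as Ro
H=np.array([.546,-.035,0]); A=np.radians(3.57)
Rh=np.array([[-np.cos(A),-np.sin(A),0],[np.sin(A),-np.cos(A),0],[0,0,1]]) # rows: holder axes in world
def rep():
    s=env.get_state(); q=s['orientation']; R=Ro.from_quat(np.r_[q[1:],q[0]]).as_matrix()
    print('t',round(s['clock'],2),'tcp',s['tcp_pos'].round(4),'holder',(Rh@(s['tcp_pos']-H)*1000).round(1),'gap',round(s['finger_gap'],4),'F',s['wrist_force'].round(1),'j',s['joint_pos'].round(2))
    Z=Rh@R[:,2]; X=Rh@R[:,0]
    print('tool z in holder',Z.round(3),'lean',np.degrees(np.arctan2(-Z[0],-Z[2])).round(2) if 0 else np.degrees(np.arctan2(Z[0],-Z[2])).round(2),'tool x',X.round(3))
    foot=Rh@(s['tcp_pos']+R[:,2]*.098-H)*1000; print('foot',foot.round(1))
    return s,R
E
python3 - <<'E'
from h import *
rep()
E
```

```text
t 9.58 tcp [ 0.6385 -0.031   0.2767] holder [-92.6   1.7 276.7] gap 0.0076 F [ 1.7  0.4 -1.7] j [-0.14  0.81  0.9   2.   -0.07  1.38]
tool z in holder [ 0.332 -0.001 -0.943] lean 19.37 tool x [ 0.    -1.     0.001]
foot [-60.1   1.7 184.2]
```

play_rows(
  steps=[
    {"claw": 255,"dp": [0.001,-0.002,0.005],"angular": [0,0,0]},
    {"claw": 255,"dp": [0,-0.002,0.015],"angular": [0,0,0]},
    {"claw": 255,"dp": [0,0,0.022],"angular": [0,0,0]},
    {"claw": 255,"dp": [0,0,0.024],"angular": [0,0,0]},
    {"claw": 255,"dp": [0,0,0.024],"angular": [0,0,0]},
    {"claw": 255,"dp": [0,0,0.022],"angular": [0,0,0]},
    {"claw": 255,"dp": [0,0,0.014],"angular": [0,0,0]},
    {"claw": 255,"dp": [0,0,0.004],"angular": [0,0,0]},
  ],
)

```text
clock: 10.25
tcp_pos: [0.5904, -0.0316, 0.1518]
orientation: [-0.116, 0.674, 0.719, -0.122]
wrist_force: [-0.8, 0.8, -2.8]
finger_gap: 0.0073
```

Run:
```python
from h import *
S,d=snap('side','s3'); T,_=snap('top','t3'); rep()
a=cv2.resize(S[120:320,240:440],(400,400),interpolation=2); b=cv2.resize(T[190:340,280:430],(400,400),interpolation=2)
cv2.imwrite('pics/c3.png',np.hstack([a,b])[:,:,::-1])
```

```text
t 10.35 tcp [ 0.592  -0.0316  0.1542] holder [-46.1  -0.5 154.2] gap 0.0077 F [ 0.  -0.2 -2.6] j [-0.15  0.67  0.35  1.58 -0.07  1.37]
tool z in holder [ 0.33  -0.001 -0.944] lean 19.25 tool x [ 0.001 -1.     0.001]
foot [-13.8  -0.6  61.7]
```

View pics/c3.png

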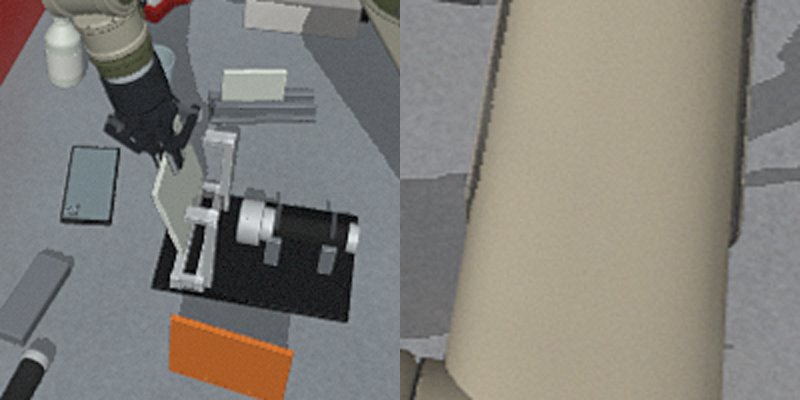

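play_rows(
  steps=[
    {"claw": 255,"dp": [0,-0.001,0.004],"angular": [0,0,0]},
    {"claw": 255,"dp": [0,0,0.008],"angular": [0,0,0]},
    {"claw": 255,"dp": [0,0,0.008],"angular": [0,0,0]},
    {"claw": 255,"dp": [0,0,0.008],"angular": [0,0,0]},
    {"claw": 255,"dp": [0,0,0.008],"angular": [0,0,0]},
    {"claw": 255,"dp": [0,0,0.006],"angular": [0,0,0]},
    {"claw": 255,"dp": [0,0,0.003],"angular": [0,0,0]},
    {"claw": 255,"dp": [0,0,0],"angular": [0,0,0]},
  ],
)

```text
clock: 11.02
tcp_pos: [0.5768, -0.0321, 0.1128]
orientation: [-0.114, 0.675, 0.719, -0.121]
wrist_force: [0.4, 0.8, -2.3]
finger_gap: 0.0074
```

Run:
```python
from h import *
rep()
```

```text
t 11.02 tcp [ 0.5768 -0.0321  0.1128] holder [-30.9  -0.9 112.8] gap 0.0074 F [ 0.4  0.8 -2.3] j [-0.16  0.66  0.23  1.47 -0.07  1.36]
tool z in holder [ 0.328 -0.    -0.945] lean 19.14 tool x [ 0. -1.  0.]
foot [ 1.2 -1.  20.2]
```

play_rows(
  steps=[
    {"claw": 255,"dp": [0,0,0.002],"angular": [0,0,0]},
    {"claw": 255,"dp": [0,0,0.002],"angular": [0,0,0]},
    {"claw": 255,"dp": [0,0,0.002],"angular": [0,0,0]},
    {"claw": 255,"dp": [0,0,0.001],"angular": [0,0,0]},
    {"claw": 255,"dp": [0,0,0.001],"angular": [0,0,0]},
    {"claw": 255,"dp": [0,0,0],"angular": [0,0,0]},
    {"claw": 255,"dp": [0,0,0],"angular": [0,0,0]},
    {"claw": 255,"dp": [0,0,0],"angular": [0,0,0]},
  ],
)

```text
clock: 11.68
tcp_pos: [0.5751, -0.0324, 0.1062]
orientation: [-0.113, 0.675, 0.719, -0.121]
wrist_force: [0.2, 1.0, -2.2]
finger_gap: 0.0075
```

Run:
```python
from h import *
rep()
```

```text
t 11.68 tcp [ 0.5751 -0.0324  0.1062] holder [-29.2  -0.8 106.2] gap 0.0075 F [ 0.2  1.  -2.2] j [-0.16  0.66  0.21  1.45 -0.07  1.36]
tool z in holder [ 0.326  0.    -0.945] lean 19.04 tool x [ 0. -1. -0.]
foot [ 2.8 -0.7 13.6]
```

play_rows(
  steps=[
    {"claw": 255,"dp": [0,0,0.001],"angular": [0,0,0]},
    {"claw": 255,"dp": [0,0.0007,0.0005],"angular": [0.8,0,0]},
    {"claw": 255,"dp": [0,0.001,0.0005],"angular": [0.9,0,0]},
    {"claw": 255,"dp": [0,0.001,0],"angular": [0.9,0,0]},
    {"claw": 255,"dp": [0,0.001,0],"angular": [0.9,0,0]},
    {"claw": 255,"dp": [0,0.001,0],"angular": [0.9,0,0]},
    {"claw": 255,"dp": [0,0.001,0],"angular": [0.8,0,0]},
    {"claw": 255,"dp": [0,0,0],"angular": [0,0,0]},
  ],
)

```text
clock: 12.35
tcp_pos: [0.5802, -0.0321, 0.1012]
orientation: [-0.144, 0.669, 0.713, -0.154]
wrist_force: [-0.3, 0.3, -1.8]
finger_gap: 0.0076
```

Run:
```python
from h import *
rep()
```

```text
t 12.35 tcp [ 0.5802 -0.0321  0.1012] holder [-34.3  -0.8 101.2] gap 0.0076 F [-0.3  0.3 -1.8] j [-0.15  0.76  0.34  1.57 -0.09  1.38]
tool z in holder [ 0.412  0.    -0.911] lean 24.34 tool x [ 0.001 -1.     0.   ]
foot [ 6.1 -0.8 11.9]
```

play_rows(
  steps=[
    {"claw": 255,"dp": [0,0,0.0005],"angular": [0,0,0]},
    {"claw": 255,"dp": [0,0,0.0005],"angular": [0,0,0]},
    {"claw": 255,"dp": [0,0,0],"angular": [0,0,0]},
    {"claw": 255,"dp": [0,0,0],"angular": [0,0,0]},
    {"claw": 255,"dp": [0,0,0],"angular": [0,0,0]},
    {"claw": 255,"dp": [0,0,0],"angular": [0,0,0]},
    {"claw": 255,"dp": [0,0,0],"angular": [0,0,0]},
    {"claw": 255,"dp": [0,0,0],"angular": [0,0,0]},
  ],
)

```text
clock: 13.02
tcp_pos: [0.5795, -0.0321, 0.1014]
orientation: [-0.143, 0.669, 0.713, -0.153]
wrist_force: [3.4, 1.5, -3.5]
finger_gap: 0.0074
```

Run:
```python
from h import *
S,d=snap('side','s4'); rep()
cv2.imwrite('pics/c4.png',cv2.resize(S[150:300,280:430],(600,600),interpolation=2)[:,:,::-1])
```

```text
t 13.07 tcp [ 0.5795 -0.0321  0.1014] holder [-33.6  -0.8 101.4] gap 0.0077 F [ 3.8  1.3 -2. ] j [-0.15  0.75  0.34  1.57 -0.09  1.38]
tool z in holder [ 0.41   0.    -0.912] lean 24.2 tool x [ 0. -1. -0.]
foot [ 6.6 -0.7 12. ]
```

View pics/c4.png

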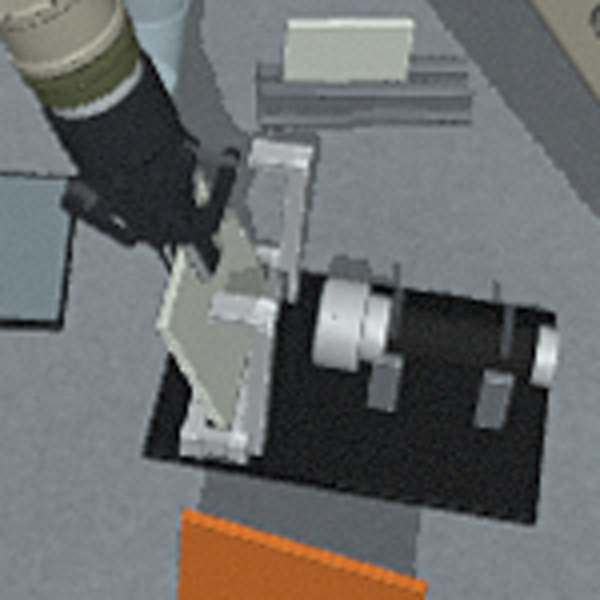

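play_rows(
  steps=[
    {"claw": 255,"dp": [0,0.0006,0.0005],"angular": [0,0,0]},
    {"claw": 255,"dp": [0,0.0004,0.0005],"angular": [0,0,0]},
    {"claw": 255,"dp": [0,0.0002,0.0005],"angular": [0,0,0]},
    {"claw": 255,"dp": [0,0,0],"angular": [0,0,0]},
    {"claw": 255,"dp": [0,0,0],"angular": [0,0,0]},
    {"claw": 255,"dp": [0,0,0],"angular": [0,0,0]},
    {"claw": 255,"dp": [0,0,0],"angular": [0,0,0]},
    {"claw": 255,"dp": [0,0,0],"angular": [0,0,0]},
  ],
)

```text
clock: 13.73
tcp_pos: [0.5799, -0.0321, 0.0999]
orientation: [-0.143, 0.669, 0.713, -0.153]
wrist_force: [3.7, 0.9, 5.2]
finger_gap: 0.0075
```

Run:
```python
from h import *
rep()
```

```text
t 13.73 tcp [ 0.5799 -0.0321  0.0999] holder [-34.   -0.7  99.9] gap 0.0075 F [3.7 0.9 5.2] j [-0.15  0.75  0.34  1.57 -0.09  1.38]
tool z in holder [ 0.41   0.    -0.912] lean 24.21 tool x [ 0.001 -1.    -0.   ]
foot [ 6.2 -0.7 10.6]
```

play_rows(
  steps=[
    {"claw": 235,"dp": [0,0,0],"angular": [0,0,0]},
    {"claw": 220,"dp": [0,0,0],"angular": [0,0,0]},
    {"claw": 205,"dp": [0,0,0],"angular": [0,0,0]},
    {"claw": 185,"dp": [0,0,0],"angular": [0,0,0]},
    {"claw": 165,"dp": [0,0,0],"angular": [0,0,0]},
    {"claw": 140,"dp": [0,0,0],"angular": [0,0,0]},
    {"claw": 110,"dp": [0,0,0],"angular": [0,0,0]},
    {"claw": 90,"dp": [0,0,0],"angular": [0,0,0]},
  ],
)

```text
clock: 14.4
tcp_pos: [0.5795, -0.0321, 0.0993]
orientation: [-0.144, 0.669, 0.713, -0.153]
wrist_force: [0.1, -0.5, 0.3]
finger_gap: 0.0552
```

play_rows(
  steps=[
    {"claw": 90,"dp": [0,0,0],"angular": [0,0,0]},
    {"claw": 90,"dp": [0,0,0],"angular": [0,0,0]},
    {"claw": 90,"dp": [0,0,-0.008],"angular": [0,0,0]},
    {"claw": 90,"dp": [0,0,-0.016],"angular": [0,0,0]},
    {"claw": 90,"dp": [0,0,-0.024],"angular": [0,0,0]},
    {"claw": 90,"dp": [0,0,-0.024],"angular": [0,0,0]},
    {"claw": 90,"dp": [0,0,-0.024],"angular": [0,0,0]},
    {"claw": 90,"dp": [0,0,-0.014],"angular": [0,0,0]},
  ],
)

```text
clock: 15.07
tcp_pos: [0.6258, -0.0292, 0.2028]
orientation: [-0.142, 0.67, 0.713, -0.152]
wrist_force: [-0.5, 0.0, 1.6]
finger_gap: 0.0551
```

Run:
```python
from h import *
S,d=snap('side','s5'); rep(); im,P=world('s5')
cv2.imwrite('pics/c5.png',cv2.resize(S[150:300,260:430],(680,600),interpolation=2)[:,:,::-1])
Q=(P-H)@Rh.T*1000
m=(im.min(-1)>150)&(Q[...,2]>50)&(Q[...,2]<125)&(abs(Q[...,1])<58)&(Q[...,0]>-80)&(Q[...,0]<30)
p=Q[m]; 
for lo in range(50,125,10):
    w=p[(p[:,2]>=lo)&(p[:,2]<lo+10)]; print(lo,len(w),np.median(w,0).round(1) if len(w) else '')
```

```text
t 15.12 tcp [ 0.6267 -0.0293  0.2042] holder [-80.9  -0.7 204.2] gap 0.0551 F [-3.8  0.8  2.2] j [-0.14  0.83  0.74  1.89 -0.08  1.39]
tool z in holder [ 0.405  0.001 -0.914] lean 23.92 tool x [ 0.001 -1.    -0.001]
foot [-41.2  -0.6 114.6]
50 1 [-14.6  18.3  59.8]
60 2 [-16.9  22.1  63.6]
70 1 [-21.3   5.9  71.8]
80 1 [-28.7  13.3  82.6]
90 0 
100 0 
110 86 [-51.2  -3.9 116.2]
120 2 [-49.5 -25.3 120.8]
```

View pics/c5.png

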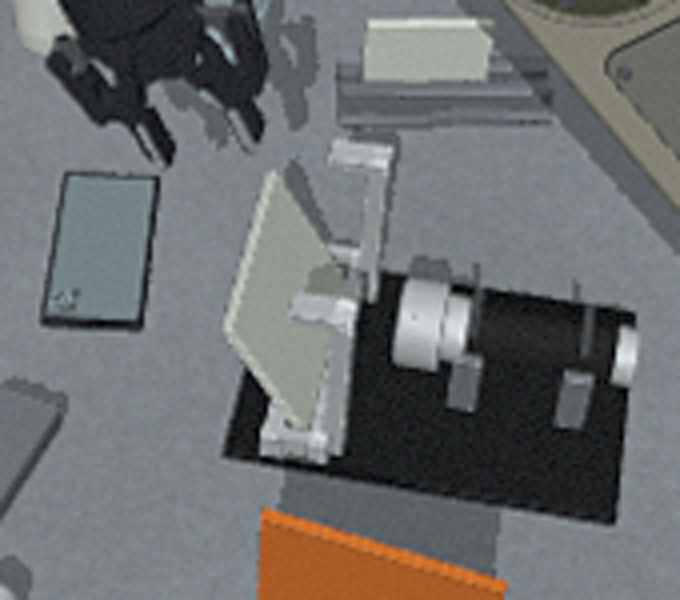

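The panel has been let go and leans on the lip: its top is at x≈-51 mm, z≈116 mm, about 28° from upright. Next I close the gripper, level the tool and come down on the open side.

play_rows(
  steps=[
    {"claw": 255,"dp": [0,0,0],"angular": [-2,0,0]},
    {"claw": 255,"dp": [0,0.003,0],"angular": [-4,0,0]},
    {"claw": 255,"dp": [0,0.003,0],"angular": [-4,0,0]},
    {"claw": 255,"dp": [0,0.003,0],"angular": [-4,0,0]},
    {"claw": 255,"dp": [0,0.003,0],"angular": [-4,0,0]},
    {"claw": 255,"dp": [0,0.003,0],"angular": [-4,0,0]},
    {"claw": 255,"dp": [0,0.003,0],"angular": [-1.9,0,0]},
    {"claw": 255,"dp": [0,0,0],"angular": [0,0,0]},
  ],
)

```text
clock: 15.78
tcp_pos: [0.641, -0.0281, 0.197]
orientation: [-0.001, 0.685, 0.729, -0.002]
wrist_force: [-0.8, -0.2, 0.1]
finger_gap: -0.0001
```

Run:
```python
from h import *
rep()
```

```text
t 15.78 tcp [ 0.641  -0.0281  0.197 ] holder [-95.3  -1.  197. ] gap -0.0001 F [-0.8 -0.2  0.1] j [-0.17  0.46  0.16  1.27 -0.    1.34]
tool z in holder [ 0.004  0.    -1.   ] lean 0.22 tool x [ 0. -1. -0.]
foot [-94.9  -1.   99. ]
```

play_rows(
  steps=[
    {"claw": 255,"dp": [0,0.003,0.006],"angular": [0,0,0]},
    {"claw": 255,"dp": [0,0,0.014],"angular": [0,0,0]},
    {"claw": 255,"dp": [0,0,0.018],"angular": [0,0,0]},
    {"claw": 255,"dp": [0,0,0.018],"angular": [0,0,0]},
    {"claw": 255,"dp": [0,0,0.016],"angular": [0,0,0]},
    {"claw": 255,"dp": [0,0,0.011],"angular": [0,0,0]},
    {"claw": 255,"dp": [0,0,0.006],"angular": [0,0,0]},
    {"claw": 255,"dp": [0,0,0],"angular": [0,0,0]},
  ],
)

```text
clock: 16.45
tcp_pos: [0.6439, -0.0279, 0.1046]
orientation: [-0.004, 0.685, 0.729, -0.003]
wrist_force: [-0.2, -0.6, -1.5]
finger_gap: -0.0001
```

play_rows(
  steps=[
    {"claw": 255,"dp": [0,-0.002,0],"angular": [0,0,0]},
    {"claw": 255,"dp": [0,-0.003,0],"angular": [0,0,0]},
    {"claw": 255,"dp": [0,-0.004,0],"angular": [0,0,0]},
    {"claw": 255,"dp": [0,-0.004,0],"angular": [0,0,0]},
    {"claw": 255,"dp": [0,-0.004,0],"angular": [0,0,0]},
    {"claw": 255,"dp": [0,-0.004,0],"angular": [0,0,0]},
    {"claw": 255,"dp": [0,-0.004,0],"angular": [0,0,0]},
    {"claw": 255,"dp": [0,-0.004,0],"angular": [0,0,0]},
  ],
)

```text
clock: 17.12
tcp_pos: [0.6153, -0.0299, 0.1073]
orientation: [-0.002, 0.685, 0.729, -0.002]
wrist_force: [0.4, 0.5, -0.5]
finger_gap: 0.0003
```

Run:
```python
from h import *
rep()
```

```text
t 17.12 tcp [ 0.6153 -0.0299  0.1073] holder [-69.4  -0.8 107.3] gap 0.0003 F [ 0.4  0.5 -0.5] j [-0.18  0.46 -0.06  1.05 -0.    1.33]
tool z in holder [ 0.006  0.    -1.   ] lean 0.34 tool x [ 0. -1. -0.]
foot [-68.9  -0.8   9.3]
```

play_rows(
  steps=[
    {"claw": 255,"dp": [0,-0.003,0],"angular": [0,0,0]},
    {"claw": 255,"dp": [0,-0.003,0],"angular": [0,0,0]},
    {"claw": 255,"dp": [0,-0.003,0],"angular": [0,0,0]},
    {"claw": 255,"dp": [0,-0.003,0],"angular": [0,0,0]},
    {"claw": 255,"dp": [0,-0.003,0],"angular": [0,0,0]},
    {"claw": 255,"dp": [0,-0.003,0],"angular": [0,0,0]},
    {"claw": 255,"dp": [0,-0.003,0],"angular": [0,0,0]},
    {"claw": 255,"dp": [0,-0.003,0],"angular": [0,0,0]},
  ],
)

```text
clock: 17.78
tcp_pos: [0.5913, -0.0314, 0.1071]
orientation: [-0.002, 0.685, 0.729, -0.002]
wrist_force: [1.5, 0.1, 0.1]
finger_gap: -0.0
```

```bash
cat > see.py <<'E'
import sys
from h import *
t=sys.argv[1]
S,d=snap('side',t); rep(); im,P=world(t)
cv2.imwrite(f'pics/c{t}.png',cv2.resize(S[150:300,260:430],(680,600),interpolation=2)[:,:,::-1])
Q=(P-H)@Rh.T*1000
# panel ends outside the gripper: top edge between |y| 30..60
for s in(1,-1):
    m=(im.min(-1)>150)&(Q[...,2]>100)&(Q[...,2]<136)&(Q[...,1]*s>25)&(Q[...,1]*s<59)&(Q[...,0]>-80)&(Q[...,0]<25)
    p=Q[m]; print('y side',s,len(p),np.percentile(p,[5,50,95],axis=0).round(1).tolist() if len(p) else '')
E
python3 see.py s6
```

```text
t 17.83 tcp [ 0.5907 -0.0313  0.107 ] holder [-44.8  -0.9 107. ] gap 0.0002 F [-0.2  1.1 -0.9] j [-0.19  0.42 -0.13  1.03 -0.    1.32]
tool z in holder [ 0.007 -0.    -1.   ] lean 0.42 tool x [ 0. -1.  0.]
foot [-44.1  -0.9   9. ]
y side 1 2 [[-27.8, 45.0, 126.0], [-26.8, 46.4, 126.7], [-25.8, 47.7, 127.3]]
y side -1 25 [[-30.3, -56.3, 123.7], [-27.2, -42.8, 126.6], [-24.4, -27.0, 129.1]]
```

play_rows(
  steps=[
    {"claw": 255,"dp": [0,-0.003,0],"angular": [0,0,0]},
    {"claw": 255,"dp": [0,-0.003,0],"angular": [0,0,0]},
    {"claw": 255,"dp": [0,-0.003,0],"angular": [0,0,0]},
    {"claw": 255,"dp": [0,-0.003,0],"angular": [0,0,0]},
    {"claw": 255,"dp": [0,-0.003,0],"angular": [0,0,0]},
    {"claw": 255,"dp": [0,-0.003,0],"angular": [0,0,0]},
    {"claw": 255,"dp": [0,-0.003,0],"angular": [0,0,0]},
    {"claw": 255,"dp": [0,-0.003,0],"angular": [0,0,0]},
  ],
)

```text
clock: 18.5
tcp_pos: [0.5675, -0.0329, 0.1073]
orientation: [-0.002, 0.685, 0.729, -0.002]
wrist_force: [1.1, 0.1, 0.4]
finger_gap: 0.0003
```

```bash
python3 see.py s7
```

```text
t 18.55 tcp [ 0.5668 -0.0328  0.1073] holder [-20.9  -0.9 107.3] gap 0.0001 F [-0.2  0.6 -0.3] j [-0.2   0.38 -0.2   1.   -0.    1.31]
tool z in holder [ 0.007 -0.    -1.   ] lean 0.4 tool x [ 0. -1.  0.]
foot [-20.2  -0.9   9.3]
y side 1 2 [[-6.3, 31.9, 130.8], [-5.5, 34.5, 131.5], [-4.7, 37.1, 132.2]]
y side -1 15 [[-6.7, -42.6, 128.1], [-4.1, -33.3, 130.7], [-0.7, -27.0, 132.1]]
```

play_rows(
  steps=[
    {"claw": 255,"dp": [0,-0.002,0],"angular": [0,0,0]},
    {"claw": 255,"dp": [0,-0.002,0],"angular": [0,0,0]},
    {"claw": 255,"dp": [0,-0.002,0],"angular": [0,0,0]},
    {"claw": 255,"dp": [0,-0.002,0],"angular": [0,0,0]},
    {"claw": 255,"dp": [0,-0.002,0],"angular": [0,0,0]},
    {"claw": 255,"dp": [0,-0.001,0],"angular": [0,0,0]},
    {"claw": 255,"dp": [0,0,0],"angular": [0,0,0]},
    {"claw": 255,"dp": [0,0,0],"angular": [0,0,0]},
  ],
)

```text
clock: 19.22
tcp_pos: [0.5567, -0.0335, 0.1074]
orientation: [-0.002, 0.685, 0.729, -0.002]
wrist_force: [-0.5, 0.5, -0.7]
finger_gap: -0.0002
```

```bash
python3 see.py s8
```

```text
t 19.27 tcp [ 0.5568 -0.0335  0.1074] holder [-10.9  -0.8 107.4] gap -0.0 F [-0.2  0.2 -0.7] j [-0.2   0.36 -0.22  0.99 -0.    1.3 ]
tool z in holder [ 0.006 -0.    -1.   ] lean 0.35 tool x [ 0. -1.  0.]
foot [-10.3  -0.8   9.4]
y side 1 2 [[6.3, 39.3, 126.8], [7.5, 39.7, 129.2], [8.6, 40.1, 131.6]]
y side -1 12 [[4.5, -38.9, 128.0], [7.9, -32.1, 129.7], [10.3, -26.3, 131.1]]
```

View pics/cs8.png

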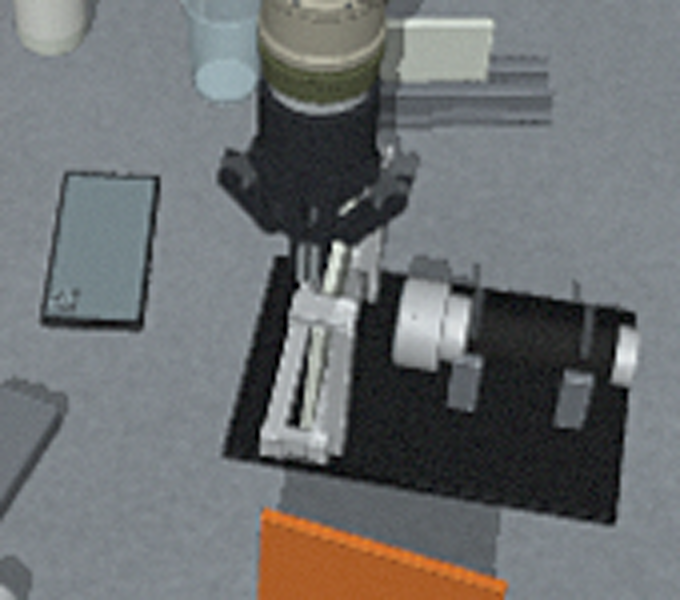

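play_rows(
  steps=[
    {"claw": 255,"dp": [0,-0.001,0],"angular": [0,0,0]},
    {"claw": 255,"dp": [0,-0.001,0],"angular": [0,0,0]},
    {"claw": 255,"dp": [0,-0.001,0],"angular": [0,0,0]},
    {"claw": 255,"dp": [0,-0.001,0],"angular": [0,0,0]},
    {"claw": 255,"dp": [0,0,0],"angular": [0,0,0]},
    {"claw": 255,"dp": [0,0,0],"angular": [0,0,0]},
    {"claw": 255,"dp": [0,0,0],"angular": [0,0,0]},
    {"claw": 255,"dp": [0,0,0],"angular": [0,0,0]},
  ],
)

```text
clock: 19.93
tcp_pos: [0.5529, -0.0338, 0.1075]
orientation: [-0.002, 0.685, 0.729, -0.002]
wrist_force: [0.8, 0.4, -0.2]
finger_gap: 0.0
```

```bash
python3 see.py s9
```

```text
t 19.98 tcp [ 0.5529 -0.0338  0.1074] holder [ -7.   -0.7 107.4] gap -0.0001 F [ 0.1 -0.9  0.1] j [-0.21  0.35 -0.23  0.99 -0.    1.3 ]
tool z in holder [ 0.006  0.    -1.   ] lean 0.35 tool x [ 0. -1. -0.]
foot [-6.4 -0.7  9.5]
y side 1 2 [[9.8, 34.5, 130.2], [11.7, 38.1, 131.7], [13.7, 41.7, 133.1]]
y side -1 12 [[9.9, -44.6, 129.1], [12.3, -32.3, 130.9], [15.1, -26.6, 133.6]]
```

play_rows(
  steps=[
    {"claw": 255,"dp": [0,-0.0005,0],"angular": [0,0,0]},
    {"claw": 255,"dp": [0,-0.0005,0],"angular": [0,0,0]},
    {"claw": 255,"dp": [0,-0.0005,0],"angular": [0,0,0]},
    {"claw": 255,"dp": [0,-0.0005,0],"angular": [0,0,0]},
    {"claw": 255,"dp": [0,0,0],"angular": [0,0,0]},
    {"claw": 255,"dp": [0,0,0],"angular": [0,0,0]},
    {"claw": 255,"dp": [0,0,0],"angular": [0,0,0]},
    {"claw": 255,"dp": [0,0,0],"angular": [0,0,0]},
  ],
)

```text
clock: 20.65
tcp_pos: [0.5526, -0.0338, 0.1076]
orientation: [-0.001, 0.684, 0.729, -0.001]
wrist_force: [6.3, 1.2, -4.0]
finger_gap: 0.0
```

```bash
python3 see.py s10
```

```text
t 20.7 tcp [ 0.5526 -0.0339  0.1076] holder [ -6.7  -0.7 107.6] gap -0.0001 F [ 6.5  1.1 -3.9] j [-0.21  0.35 -0.24  0.99 -0.    1.3 ]
tool z in holder [ 0.003 -0.    -1.   ] lean 0.16 tool x [ 0.001 -1.     0.   ]
foot [-6.4 -0.7  9.6]
y side 1 2 [[9.7, 34.9, 131.5], [11.8, 37.7, 132.1], [13.8, 40.5, 132.7]]
y side -1 12 [[9.9, -46.1, 128.4], [12.2, -32.5, 130.6], [14.8, -25.8, 133.7]]
```

Contact force rose to 6.5 N with no further movement, so the panel is against the posts. Backing off.

play_rows(
  steps=[
    {"claw": 255,"dp": [0,0.001,0],"angular": [0,0,0]},
    {"claw": 255,"dp": [0,0.002,0],"angular": [0,0,0]},
    {"claw": 255,"dp": [0,0.004,0],"angular": [0,0,0]},
    {"claw": 255,"dp": [0,0.012,0],"angular": [0,0,0]},
    {"claw": 255,"dp": [0,0.02,0],"angular": [0,0,0]},
    {"claw": 255,"dp": [0,0.025,0],"angular": [0,0,0]},
    {"claw": 255,"dp": [0,0.025,0],"angular": [0,0,0]},
    {"claw": 255,"dp": [0,0.015,0],"angular": [0,0,0]},
  ],
)

```text
clock: 21.37
tcp_pos: [0.6565, -0.0274, 0.1066]
orientation: [-0.002, 0.685, 0.729, -0.002]
wrist_force: [0.4, 0.3, -0.5]
finger_gap: 0.0002
```

play_rows(
  steps=[
    {"claw": 255,"dp": [0,0,-0.01],"angular": [0,0,0]},
    {"claw": 255,"dp": [0,0,-0.025],"angular": [0,0,0]},
    {"claw": 255,"dp": [0,0,-0.03],"angular": [0,0,0]},
    {"claw": 255,"dp": [0,0,-0.03],"angular": [0,0,0]},
    {"claw": 255,"dp": [0,0,-0.02],"angular": [0,0,0]},
    {"claw": 255,"dp": [0,0,-0.01],"angular": [0,0,0]},
    {"claw": 255,"dp": [0,0,0],"angular": [0,0,0]},
    {"claw": 255,"dp": [0,0,0],"angular": [0,0,0]},
  ],
)

```text
clock: 22.03
tcp_pos: [0.6549, -0.0274, 0.2316]
orientation: [-0.002, 0.685, 0.729, -0.002]
wrist_force: [0.2, 0.8, -0.3]
finger_gap: 0.0003
```

```bash
python3 see.py s11
python3 - <<'E'
from h import *
snap('side','s12')
im,P=world('s12'); Q=(P-H)@Rh.T*1000
z=Q[...,2]; m=(im.min(-1)>120)&(abs(Q[...,1])<58)&(z>40)&(z<136)&(Q[...,0]>-40)&(Q[...,0]<25)
for lo in range(40,136,12):
    w=Q[m&(z>=lo)&(z<lo+12)]; print(lo,len(w),np.median(w,0).round(1) if len(w) else '')
E
```

```text
t 22.08 tcp [ 0.6544 -0.0273  0.2304] holder [-108.7   -1.   230.4] gap -0.0002 F [ 0.3  0.4 -0.2] j [-0.16  0.48  0.28  1.37 -0.    1.34]
tool z in holder [ 0.008 -0.    -1.   ] lean 0.48 tool x [ 0. -1.  0.]
foot [-107.9   -1.   132.4]
y side 1 25 [[8.4, 27.4, 128.0], [12.2, 42.0, 130.4], [15.0, 56.0, 133.0]]
y side -1 12 [[9.4, -42.8, 129.5], [11.9, -31.0, 131.5], [15.0, -25.9, 133.5]]
40 0 
52 1 [ 9.6 45.2 53.4]
64 0 
76 0 
88 1 [13.3 -7.6 98.9]
100 1 [ 13.5  38.  102.8]
112 3 [ 15.1   6.3 122.4]
124 86 [ 11.9   4.  130.7]
```

View pics/cs11.png

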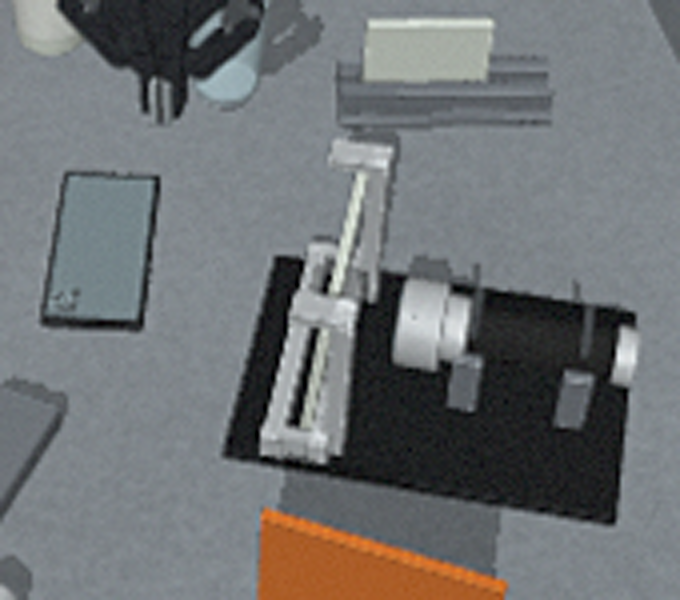

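```bash
python3 -c "
from workcell import env
print(env.hand_in())"
```

```text
the job is handed in; nothing more can be done
None
```

I took the larger white panel out of its rack, set its lower edge in the torch stand's slot and let go. It stayed leaning towards the open side, about 28° from upright. I then pushed it up beneath the ears with the closed fingers, backed the arm well clear and handed in at about 22 s.

**Resting against the posts:** The push force rose to about 6.5 N with no further movement. After the arm backed off, the top edge stayed at x ≈ +12 mm in the holder's axes at both ends, z ≈ 130 mm. Contact with the posts would put it near +13 mm, so the reading matches to within the 2 mm calibration.

**Not measured:** The backward lean is an estimate of 3 to 4°, because too few camera points fell on the panel's face to measure it. I saw no sign of anything else moving, but my last picture covered only the stand and the things next to it. None of my checks failed.

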